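Roll a plaster column drum home with a paddle

TASK

Take the paddle from its green mat and with its blade roll the plaster drum gently along the track, over the brass lip and up against the red sprung pad; hold it pressed against the pad with a light, steady push of about 6 N for a good second. Then stand the paddle back upright, wholly on its mat, leaving the drum at rest in the pocket between lip and pad. The plaster is fragile: never push hard, never touch the drum with the hand or lift it off the rails, and leave everything else where it is.

Things in the scene. Friction and masses are not known exactly. Their poses are not given: they have to be found in the camera images.
- drum: the work: white fluted plaster cylinder, 60 mm diameter, 80 mm long, 0.18 to 0.31 kg, lying across the two rails. Origin: middle of its axis, 70 mm above the table; its y axis is the cylinder axis (parallel to the track's y), its x and z axes turn as it rolls. Slight rolling resistance: it stays where it is left on the level rails. More than 16 N on it cracks it.
- paddle: the pusher, 0.22 kg, standing free on the green mat. Origin: on its underside, under the centre of the grip post; z up, +x to the pushing face. Dark wooden post to grip from above: 24 mm along x, 30 mm along y, from 8 to 92 mm above the underside. Foot plate 8 mm thick, 64 mm wide (y), from x = -25 to +52 mm.
- blade (a point): point on the paddle, in the middle of the pushing face's lower edge, 62 mm in +x from the paddle's origin; paddle's axes. The white nylon blade is flat, 64 mm wide (y), 10 mm thick, stands 0 to 62 mm above the paddle's underside, slippery (friction about 0.08); 40 mm of free room between its back and the post.
- track: fixed wooden track. Origin: on the table under it; +x is the rolling direction, from the open tail to the blue backstop; y across, z up. Two level rails, tops 40 mm high, 20 mm wide, centred at y = +-30 mm, from x = -190 to +160 mm. Outer walls 46 mm high, inner faces at y = +-44 mm. A brass stop 8 mm proud at x = -165 mm keeps the drum from rolling off the tail.
- lip (a point): middle of the brass cross lip on the rails, at track x = +50 mm, y = 0, 42 mm above the table; track's axes. Round-topped (radius 4 mm), 2 mm proud of the rails: the drum needs a push of about 1 to 3 N to climb over. Beyond it lies the pocket, level with the rails: a drum in the pocket has its axis beyond track x = +62 mm.
- backstop: blue block fixed across the track's far end, 108 mm high, front face at track x = +150 mm; origin on the table at track x = +160 mm; track's axes. In front it carries a red sprung nylon pad, 64 mm wide, 45 to 95 mm high, facing the drum. A screw sets the pad's free face anywhere from track x = +104 to +124 mm (not measured: find it by feel).
- spring (a point): the pad's spring, at the middle of the backstop's front face, track x = +150 mm, 70 mm above the table, track's axes; it does not move with the pad. It pushes back with 1.5 N when the pad just starts to give, plus 1.5 N per mm of push; 12 mm of travel, then solid (about 20 N). It pushes the pad back when let go, so ease off slowly.
- mat: round green mat fixed on the table, 170 mm in diameter, 3 mm thick; origin: centre of its underside (table level). The paddle's place.
- spare_drum: a second, identical plaster drum standing upright, 60 mm across, 80 mm high; origin under its centre; leave alone
- finial: turned white plaster finial, 68 mm across, 140 mm high; origin under its centre; leave alone
- cone: small white plaster cone, 56 mm across, 85 mm high; origin under its centre; leave alone
- bowl: orange mixing bowl, 110 mm across, 50 mm high; origin under its centre; leave alone
- wax_jar: closed amber jar, 60 mm across, 85 mm high; origin under its centre; leave alone
- brush: brush lying flat, about 200 mm long; origin at its underside; leave alone
- spatula: spatula lying flat, about 280 mm long; origin at its underside; leave alone
Not all that is in view belongs to the job. What is shaped like the paddle but blue is not meant. Of the things that look like the mat, take the one that is farthest from the robot's base at the start.

How it is judged:
On the way, in this order (a step that is already met when the one before it is completed fails the run):
1. the paddle is lifted off its mat in the hand (height (world z) of paddle above 0.03 m and contact force between the fingers and paddle above 1 N), for 0.2 s.
2. the paddle's blade rolls the drum over the lip into the pocket (x of drum in the frame of track between 0.062 and 0.105 m and z of drum in the frame of track between 0.065 and 0.075 m and contact force between the fingers and paddle above 1 N), for 0.05 s.
3. the paddle holds the drum pressed against the pad with 3 to 9 N for 0.8 s (x of drum in the frame of track between 0.062 and 0.105 m and z of drum in the frame of track between 0.065 and 0.075 m and contact force between drum and backstop between 3 and 9 N and contact force between paddle and drum above 2 N), for 0.8 s.
At the end, for the whole second after the job is handed in: The drum lies at rest on the rails in the pocket between lip and pad (axis 62 to 105 mm along the track's x, within 7 degrees of square), and the paddle stands upright (within 4.5 degrees) and still on the green mat, its origin within 55 mm of the mat's centre (x of drum in the frame of track between 0.062 and 0.105 m and z of drum in the frame of track between 0.065 and 0.075 m and linear speed of each of drum, paddle below 0.02 m/s and angle between the y axis of drum and the y axis of track, either way round below 0.12 rad and horizontal distance between paddle and mat below 0.055 m and height (world z) of paddle below 0.007 m and angle between paddle's own z axis and vertical below 0.08 rad and contact force between paddle and drum below 0.1 N); the robot touches nothing.
It fails at once if the drum is pressed by the paddle or on the pad with more than 16 N (contact force between paddle and drum above 16 N or contact force between drum and backstop above 16 N).
It fails at once if the hand or arm touches the drum (contact force between any of the fingers, the arm and drum above 0.5 N).
It fails at once if the drum is lifted off the rails (more than 10 mm) (z of drum in the frame of track above 0.08 m).
It fails at once if the drum is thrown along (faster than 0.35 m/s) (linear speed of drum above 0.35 m/s).
It fails at once if a bystander is moved more than 20 mm (distance of any of spare_drum, finial, cone, bowl, wax_jar, brush, spatula from where it was at the start of the episode above 0.02 m).
It also fails if it takes over 72 s, if anything falls off the work surface, if the arm or the gripper's body presses on something with over 40 N, if the wrist force passes 120 N, or if a joint passes its speed limit or range.

ROBOT

A 7-joint arm with a two-finger parallel gripper is mounted at the origin on the work surface. World frame = base frame: x ahead of the robot, y to its left, z up, the work surface at z = 0. Lengths are in m, angles in rad, forces in N, time in s.
With the tool pointing down it reaches from about 0.35 to 0.9 m from the base axis. Payload 19.9 kg.
Tool frame: the origin (TCP) lies between the finger pads; the fingertips stand 19 mm ahead of it and the grasp point (between the pads) is the TCP; z points along the fingers, y is the line along which they close (so a half turn about z gives the same grasp; the last joint's range is limited). The gripper opens to 94 mm and grips with 3 to 60 N. Pads are 16 mm wide; open, the fingers measure 119 mm over their backs; the gripper's body (75 mm by 177 mm) begins 78 mm behind the grasp point.
Start: joints at [1.062, 0.417, -0.01, 1.614, 0.005, 1.111, -0.053], TCP at [0.282, -0.558, 0.188] pointing down, gripper open.
Joint ranges: [-2.81, 2.81], [-0.39, 2.02], [-1.27, 1.25], [0.06, 2.57], [-1.19, 4.33], [0.19, 2], [-2.82, 2.82]. Speed limits (rad/s): [1.89, 1.89, 2.39, 2.39, 3.01, 3.01, 3.01].

INTERFACE

Orientations are given as a 3x3 rotation matrix whose columns are the frame's x, y, z axes.
In Python, from rig import robot gives the robot as it stands. Calls block until the motion is done:
- robot.move_ptp(position, orientation): joint-space move of the TCP to a pose.
- robot.move_linear(position, velocity=0.15, frame=None, threshold=None): straight line of the TCP; frame=None keeps the orientation; velocity is the mean speed in m/s. With threshold (N) it stops when the force on the tool has changed by that much, and returns True; else False.
- robot.goto_joints(angles): joint-space move.
- robot.gripper_to(opening): finger opening in m; the grip force is fixed at half the most; returns when the fingers have stopped.
- robot.pause(seconds).
- robot.ik(position, orientation): joint angles nearest the present ones, or None.
- robot.get_state(): the state.
- robot.grab_frame(name): name is "side" or "top" or "wrist"; returns the picture (400x640x3 uint8, red, green, blue); there is no depth.
- robot.camera_info(name): a dict with "fx", "fy", "cx", "cy" (pixels), "dist" ([k1, k2, p1, p2, k3] as OpenCV has them; the pictures are not rectified), "rvec" (rotation vector, rad) and "tvec" (3), from world to camera coordinates, as OpenCV has them. Camera axes: x right, y down, z forward; pixel columns grow to the right and rows downward; lengths in m; the calibration is good to about 2 mm. A picture is of the moment at which its call begins: read the wrist's pose just before it. camera_info takes no time and is no camera call; for the wrist camera it gives the pose at the moment of the call.
A pose or a line that the arm cannot do raises robot.PlanningError and nothing moves.
- robot.sign_off(): hands the job in; it is judged then, once.
The state is a dict: "time": time; "qpos": joint angles; "joint_vel": joint speeds; "effort": joint torques, N m; "ee_pos": TCP position; "tool_rot": TCP orientation; "force": force on the tool from outside, world axes, zero at the start; "moment": the same for the moment, N m; "opening": finger opening in m; "grasp_force": force on a finger pad.
Only numpy, scipy, OpenCV 4.12 (cv2) and the standard library are available. Lean on these libraries where they do the work, as an engineer would, in place of code of your own. Each camera call takes 0.05 s, during which the arm holds its last target. There are 200 camera calls.

## Working session

There is one attempt and no reset: what is moved stays moved. The work goes in short steps, each a Python script; the robot and the scene stay as the last script left them, time stands still between calls to the robot, and variables do not carry over. Pictures are saved under pics/ and viewed, at most 10 in all, crops included, and the job is handed in when it is done.

```bash
mkdir -p pics; ls
python3 - <<'E'
from rig import robot
import cv2, numpy as np
for n in ("top","side"):
    im=robot.grab_frame(n); cv2.imwrite(f"pics/{n}0.png",im[:,:,::-1])
    print(n,robot.camera_info(n))
s=robot.get_state(); print(s)
E
```

```text
pics
top {'fx': 436.21912837501225, 'fy': 436.21912837501225, 'cx': 323.88836273191873, 'cy': 201.93077875813734, 'dist': array([-0.07710265,  0.        ,  0.        ,  0.        ,  0.        ]), 'rvec': array([ 2.17781433, -2.19942587,  0.04659922]), 'tvec': array([0.07375657, 0.55091294, 1.16849141])}
side {'fx': 469.93048026814193, 'fy': 469.93048026814193, 'cx': 325.3341789667778, 'cy': 211.7873153504265, 'dist': array([-0.06519747,  0.        ,  0.        ,  0.        ,  0.        ]), 'rvec': array([ 0.17196615, -2.65368823,  1.52717323]), 'tvec': array([0.51832707, 0.06640313, 1.48147614])}
{'time': 0.1, 'qpos': array([ 1.06149739,  0.41788129, -0.01027448,  1.61409014,  0.00469307,
        1.11067927, -0.05301506]), 'joint_vel': array([ 3.33454391e-04, -2.25318809e-04,  6.03755288e-04, -1.77101650e-03,
        2.78156419e-05,  5.54268110e-04, -9.85357067e-04]), 'effort': array([ 7.05010771e-04, -8.52582335e+01,  6.39558714e-01, -4.26692998e+01,
       -4.89371899e-02,  1.63446256e-02, -1.02003287e-05]), 'ee_pos': array([ 0.28165052, -0.55756277,  0.18781859]), 'tool_rot': array([[ 8.92579315e-01,  4.50890088e-01, -5.43390020e-04],
       [ 4.50890407e-01, -8.92578885e-01,  8.80509651e-04],
       [-8.80053845e-05, -1.03093405e-03, -9.99999465e-01]]), 'force': array([ 0.13163157, -0.68380355, -0.16859261]), 'moment': array([-0.00484868, -0.01009868,  0.01043472]), 'grasp_force': 0.0, 'opening': 0.09377969684291484}
```

View pics/top0.png

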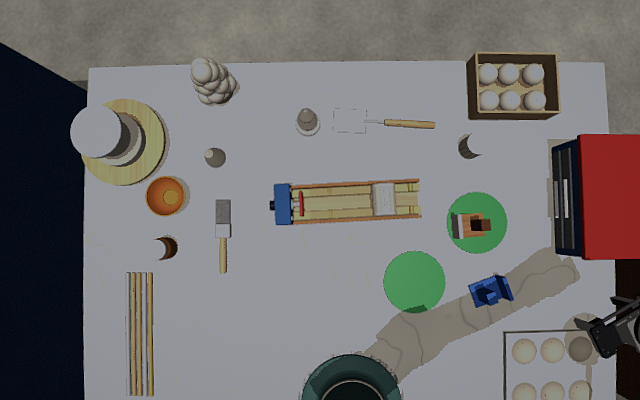

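View pics/side0.png

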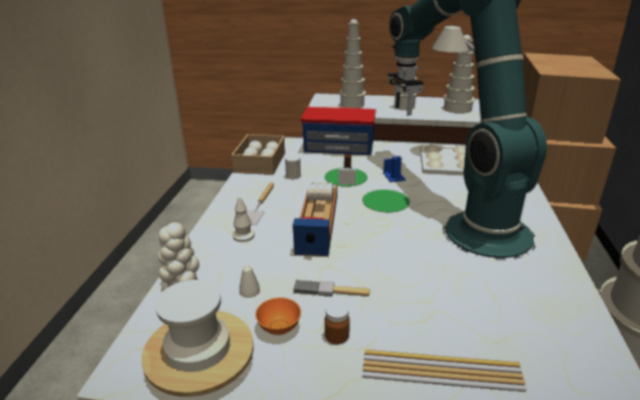

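The top picture shows two green mats, at (477,222) and (414,282), with the robot's base near (350,395). The mat at (477,222) is the farther one and holds the wooden paddle with the white blade; the blue look-alike is at (490,290). The track runs from its tail at (420,200) to the blue backstop at (283,204), with the drum at (384,199). I'll confirm this in an enlarged crop.

```bash
cat > h.py <<'E'
import cv2, numpy as np
from rig import robot
def cam(n):
    c=robot.camera_info(n); K=np.array([[c['fx'],0,c['cx']],[0,c['fy'],c['cy']],[0,0,1]])
    return K,np.array(c['dist']),np.array(c['rvec']),np.array(c['tvec'])
def back(n,uv,z,c=None):
    K,d,r,t=c or cam(n); R=cv2.Rodrigues(r)[0]; C=-R.T@t
    p=cv2.undistortPoints(np.array(uv,float).reshape(-1,1,2),K,d)[:,0]
    v=np.c_[p,np.ones(len(p))]@R
    return C+v*((z-C[2])/v[:,2])[:,None]
def proj(n,P,c=None):
    K,d,r,t=c or cam(n); return cv2.projectPoints(np.array(P,float).reshape(-1,1,3),r,t,K,d)[0][:,0]
E
python3 - <<'E'
from h import *
im=cv2.imread("pics/top0.png")
c=im[165:315,262:522]; cv2.imwrite("pics/crop0.png",cv2.resize(c,None,fx=3,fy=3,interpolation=cv2.INTER_CUBIC))
hsv=cv2.cvtColor(im,cv2.COLOR_BGR2HSV)
g=cv2.inRange(hsv,(50,100,60),(75,255,255))
for cn in cv2.findContours(g,cv2.RETR_EXTERNAL,cv2.CHAIN_APPROX_NONE)[0]:
    if cv2.contourArea(cn)>500:
        P=back("top",cn[:,0],.003)[:,:2]; 
        (a,b),r=cv2.minEnclosingCircle(P.astype(np.float32)); print("mat",a,b,r,np.hypot(a,b))
for nm,lo,hi,z in(("blue",(105,120,40),(125,255,255),.108),("red",(0,150,60),(8,255,255),.095)):
    m=cv2.inRange(hsv,lo,hi)
    for cn in cv2.findContours(m,cv2.RETR_EXTERNAL,cv2.CHAIN_APPROX_NONE)[0]:
        if 40<cv2.contourArea(cn)<2000:
            b=cv2.boxPoints(cv2.minAreaRect(cn)); print(nm,b.round(1).tolist(),back("top",b,z)[:,:2].round(3).tolist())
E
```

```text
mat 0.3322516083717346 -0.17531876266002655 0.08412329107522964 0.37566980156281826
mat 0.49228349328041077 -0.3514997661113739 0.0841364786028862 0.6048926543881276
blue [[501.1000061035156, 277.70001220703125], [504.70001220703125, 276.29998779296875], [513.5, 299.0], [509.8999938964844, 300.3999938964844]] [[0.352, -0.375], [0.355, -0.384], [0.298, -0.405], [0.295, -0.396]]
blue [[467.6000061035156, 285.3999938964844], [494.70001220703125, 275.20001220703125], [503.79998779296875, 299.6000061035156], [476.79998779296875, 309.70001220703125]] [[0.335, -0.289], [0.359, -0.358], [0.297, -0.381], [0.274, -0.311]]
blue [[272.79998779296875, 184.3000030517578], [289.1000061035156, 183.5], [291.1000061035156, 223.8000030517578], [274.79998779296875, 224.60000610351562]] [[0.592, 0.195], [0.594, 0.154], [0.493, 0.15], [0.491, 0.19]]
red [[299.0, 191.0], [302.0, 191.0], [302.0, 215.0], [299.0, 215.0]] [[0.576, 0.13], [0.576, 0.123], [0.515, 0.123], [0.515, 0.131]]
```

View pics/crop0.png

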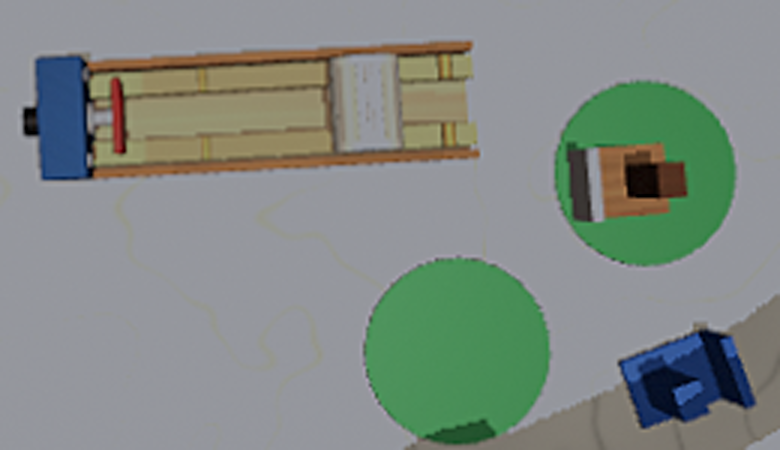

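The crop confirms it. The wooden paddle with the white blade (crop (600,184)) and brown post top (crop (673,180)) stands on the farther mat. The drum is at crop (365,102), the lips at (205,80) and (206,148), and the tail stops at (446,67) and (447,134). Next I compute the poses and move over the track and paddle with the wrist camera.

```bash
cat > est.py <<'E'
from h import *
from scipy.optimize import least_squares
o=lambda L:(np.array(L,float)+.5)/3-.5+np.array([262,165])
px=o([(204,79),(206,147.5),(446,67),(447,134)]); px=np.r_[px,[(289.1,183.5),(291.1,223.8)]]
M=np.array([(50,-30,42),(50,30,42),(-165,-30,48),(-165,30,48),(150,-50,108),(150,50,108)])/1000
c=cam("top")
def T(p,M): 
    a=p[2]; R=np.array([[np.cos(a),-np.sin(a)],[np.sin(a),np.cos(a)]]); return np.c_[M[:,:2]@R.T+p[:2],M[:,2]]
s=least_squares(lambda p:(proj("top",T(p,M),c)-px)[:].ravel(),[.54,0,1.6],loss='soft_l1'); p=s.x
print("track",p,s.fun.reshape(-1,2).round(1).tolist())
post=back("top",o([(673,180.5)]),.095)[0]; bl=back("top",o([(597,184)]),.065)[0]; print("post",post,"blade",bl,"yaw",np.arctan2(*(bl-post)[1::-1]),np.linalg.norm((bl-post)[:2]))
bc=back("top",o([(597,148),(596,220)]),.065); d=bc[1]-bc[0]; print("bladeyaw",np.arctan2(d[1],d[0])+np.pi/2, np.linalg.norm(d))
dr=back("top",o([(365,102)]),.09)[0]; a=p[2]; print("drum",dr,(dr[:2]-p[:2])@[np.cos(a),np.sin(a)])
E
python3 est.py
```

```text
track [0.55035357 0.00246895 1.61461268] [[-0.5, 0.4], [0.1, 0.1], [-0.0, -0.2], [1.1, 0.1], [-0.1, 0.0], [-0.2, -0.4]]
post [ 0.48484808 -0.34388214  0.095     ] blade [ 0.48256642 -0.28766045  0.065     ] yaw 1.611357352521508 0.05626796795824989
bladeyaw 4.674616993151721 0.06242928236617978
drum [ 0.55435342 -0.08374065  0.09      ] -0.08630206947802316
```

```bash
cat >> h.py <<'E'
def Rz(a,flip=1):
    x=np.array([np.cos(a),np.sin(a),0])*flip; z=np.array([0,0,-1.]); return np.c_[x,np.cross(z,x),z]
E
python3 - <<'E'
from h import *
for f in(1,-1):
    for q in([.485,-.344,.06],[.55,.07,.1],[.55,-.16,.1]): print(f,q,robot.ik(q,Rz(1.6,f)))
f=1 if robot.ik([.485,-.344,.06],Rz(1.6,1)) is not None and robot.ik([.55,.02,.1],Rz(1.6,1)) is not None else -1
robot.move_ptp([.485,-.344,.30],Rz(1.6,f))
c=cam("wrist"); im=robot.grab_frame("wrist"); cv2.imwrite("pics/w1.png",im[:,:,::-1])
np.save("w1.npy",np.array(c,dtype=object),allow_pickle=True)
s=robot.get_state(); print(f,s['ee_pos'],s['time'],s['force'])
print(proj("wrist",[[.485,-.344,.095],[.4826,-.2877,.065],[.55,-.084,.1]],c))
E
```

```text
1 [0.485, -0.344, 0.06] [ 0.79089137  0.52977928 -0.29401719  1.7872968   0.19566735  0.8529916
  0.43488938]
1 [0.55, 0.07, 0.1] [ 0.32048426  0.46902182 -0.63435957  1.85495843  0.34131235  0.927854
 -0.4409754 ]
1 [0.55, -0.16, 0.1] [ 0.57467458  0.46053291 -0.43915606  1.81419164  0.23990587  0.9194106
  0.05832709]
-1 [0.485, -0.344, 0.06] [ 0.3582418   0.52540053  0.27003735  1.80310697 -0.18113072  0.83716282
 -2.39709341]
-1 [0.55, 0.07, 0.1] [ 0.62276041  0.64922941 -1.0845986   1.84633363  0.65934335  1.0603648
  2.44659881]
-1 [0.55, -0.16, 0.1] [ 0.12554702  0.4266796   0.13088603  1.83012639 -0.06960927  0.88920043
 -2.82367529]
1 [ 0.48391277 -0.34534883  0.29927854] 1.35 [ 0.56751903 -1.07783921  0.07481913]
[[318.60858272 174.52932504]
 [317.9210197  132.54662042]
 [378.72667443 -37.73374773]]
```

View pics/w1.png

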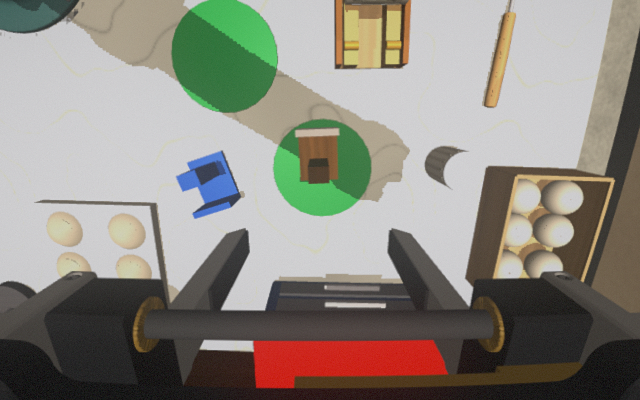

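The wrist view shows the post top at about (318,172) and the blade top from (295,133) to (339,131), which matches the prediction. Next I measure the blade's yaw from this picture, then grasp and lift.

Run:
```python
from h import *
im=cv2.imread("pics/w1.png"); c=list(np.load("w1.npy",allow_pickle=True))
hsv=cv2.cvtColor(im,cv2.COLOR_BGR2HSV)[115:150,285:350]
m=((hsv[...,2]>110)&(hsv[...,1]<60)).astype(np.uint8)
n,l,st,ce=cv2.connectedComponentsWithStats(m); 
k=1+np.argmax(st[1:,4]); ys,xs=np.nonzero(l==k); yaw=1.6
xs=xs+285; ys=ys+115; print(len(xs),xs.min(),xs.max(),ys.min(),ys.max())
sel=(xs>299)&(xs<336); cols=np.unique(xs[sel]); mid=[ys[xs==x].mean() for x in cols]
a,b=np.polyfit(cols,mid,1); P=back("wrist",[(297,a*297+b),(337,a*337+b)],.065,c); d=P[1]-P[0]
yaw=np.arctan2(d[1],d[0])+np.pi/2; print("yaw",yaw,"mid",P.mean(0))
assert abs(yaw-1.58)<.08
np.save("yaw.npy",yaw)
h=np.array([np.cos(yaw),np.sin(yaw)]); post=np.array([.4848,-.3439]); est=P.mean(0)[:2]-.057*h; print("post from blade",est)
g=(post+est)/2
robot.move_ptp([*g,.13],Rz(yaw)); robot.move_linear([*g,.045],.08); robot.pause(.2)
s=robot.get_state(); print(s['ee_pos'],s['force'])
robot.gripper_to(.025); robot.pause(.3); s=robot.get_state(); print(s['ee_pos'],s['force'],s['opening'],s['grasp_force'],s['time'])
np.save("grasp.npy",s['ee_pos'])
robot.move_linear([*g,.17],.08); robot.pause(.3); s=robot.get_state(); print(s['ee_pos'],s['force'],s['moment'],s['opening'],s['grasp_force'],s['time'])
cv2.imwrite("pics/w2.png",robot.grab_frame("wrist")[:,:,::-1])
```

```text
542 285 349 115 135
yaw 1.6431765278290906 mid [ 0.48072048 -0.26615127  0.065     ]
post from blade [ 0.48484255 -0.32300203]
[ 0.48497662 -0.33360352  0.04535982] [ 0.36984665 -0.27667465  0.13835377]
[ 0.48479834 -0.33343645  0.04497218] [ 0.6056961  -0.8568926  -2.19777478] 0.02995350298343447 29.938421845436096 4.775
[ 0.48479267 -0.33341654  0.16989459] [-0.01760685  0.79278897 -2.32931675] [-0.05171391 -0.05710479  0.01056168] 0.029827756205219203 29.93852823972702 6.7917
```

View pics/w2.png

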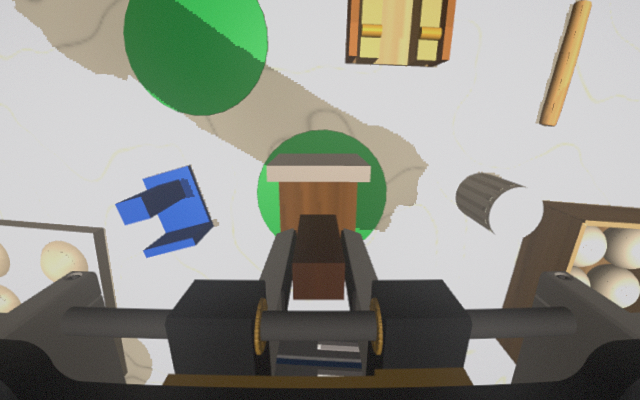

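The paddle is held square to the tool and clear of the mat. The blade top edge is at about (318,160) and the post top at about (318,275). My segmentation was contaminated by the table, so the grip looks about 10 mm ahead of the post's centre. I'll quantify that and regrasp if it's confirmed.

Run:
```python
from h import *
yaw=float(np.load("yaw.npy")); s=robot.get_state(); e=s['ee_pos']; h=np.array([np.cos(yaw),np.sin(yaw),0])
c=cam("wrist"); u=e[2]-.042
for off in(0,.005,.01):
    o=np.array([e[0],e[1],u])-off*h
    f=lambda x,z:(o+x*h+[0,0,z])
    print(off,proj("wrist",[f(-.012,.092),f(.012,.092),f(.052,.062),f(.062,.062),f(.052,.008)],c).round(0).tolist())
```

```text
0 [[317.0, 282.0], [317.0, 244.0], [317.0, 164.0], [317.0, 147.0], [317.0, 153.0]]
0.005 [[317.0, 289.0], [317.0, 252.0], [317.0, 172.0], [317.0, 155.0], [317.0, 159.0]]
0.01 [[317.0, 297.0], [317.0, 260.0], [317.0, 180.0], [317.0, 164.0], [317.0, 165.0]]
```

The overlay confirms the 10 mm offset (predicted rows 297/260/180 against observed 298/255/181). I'll set the paddle down, regrasp it centred, and carry it to the tail of the track.

```bash
cat >> h.py <<'E'
TR=np.array([.55035,.00247]); TA=1.6146; TH=np.array([np.cos(TA),np.sin(TA)])
def face(x,u,off=0):   # TCP for blade face at track x, underside height u (grip centred, 42 mm up)
    return [*(TR+(x-.062-off)*TH),u+.042]
def F(n=6):
    L=[]
    for _ in range(n): robot.pause(.02); L.append(robot.get_state()['force'])
    return np.mean(L,0)
E
python3 - <<'E'
from h import *
yaw=float(np.load("yaw.npy")); g=np.load("grasp.npy"); h=np.array([np.cos(yaw),np.sin(yaw)]); g2=g[:2]-.0105*h
print(robot.move_linear([*g[:2],.0455],.08)); robot.pause(.2); robot.gripper_to(.06)
robot.move_linear([*g2,.045],.05); robot.gripper_to(.025); robot.pause(.2)
s=robot.get_state(); np.save("grasp.npy",s['ee_pos']); print(s['ee_pos'],s['opening'],s['grasp_force'])
robot.move_linear([*g2,.19],.12)
p=face(-.14,.051); robot.move_ptp([p[0],p[1],.19],Rz(TA)); robot.pause(.4)
s=robot.get_state(); print(s['ee_pos'],F(),s['grasp_force'],s['time'])
cv2.imwrite("pics/w3.png",robot.grab_frame("wrist")[:,:,::-1])
c=cam("wrist"); e=s['ee_pos']
def t(x,y,z): return [*(TR+x*TH+y*np.array([-TH[1],TH[0]])),z]
print(proj("wrist",[t(.05,-.03,.042),t(.05,.03,.042),t(-.165,-.03,.048),t(-.165,.03,.048),t(-.086,0,.1),t(-.14,-.032,.21),t(-.14,.032,.21)],c).round(0).tolist())
E
```

```text
False
[ 0.48557218 -0.34387917  0.0450304 ] 0.02994666040609239 29.99864637851715
[ 0.55905085 -0.19979394  0.19001389] [-0.03287963 -0.19098506 -1.69151295] 29.99769687652588 12.9917
[[347.0, -55.0], [288.0, -55.0], [343.0, 155.0], [292.0, 155.0], [317.0, 76.0], [370.0, 147.0], [264.0, 147.0]]
```

View pics/w3.png

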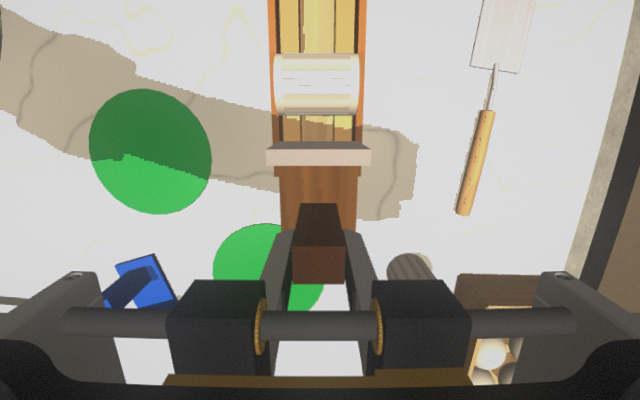

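The paddle's blade (rows 142–165) is centred over the track's tail, and the drum sits just ahead of it, centred at (316,84). Next: descend, tare the force, and push gently.

Run:
```python
from h import *
hit=robot.move_linear(face(-.142,.051),.06,threshold=6); robot.pause(.4); f0=F(15); s=robot.get_state()
print(hit,s['ee_pos'],face(-.142,.051),f0,s['time'])
if not hit:
    np.save("f0.npy",f0); hit=False
    for x in (-.10,-.06,-.02,.02,.036):
        hit=robot.move_linear(face(x,.051),.03,threshold=5.5); f=F(4)-f0
        e=robot.get_state(); print(x,hit,round(float((e['ee_pos'][:2]-TR)@TH)+.062,4),(f[:2]@TH).round(2),f.round(2),round(e['time'],2))
        if hit: break
cv2.imwrite("pics/w4.png",robot.grab_frame("wrist")[:,:,::-1])
```

```text
False [ 0.55928307 -0.20133513  0.092997  ] [np.float64(0.5592830919483027), np.float64(-0.2013343175897978), 0.093] [-0.21721391  0.2467563  -2.18777157] 15.5583
-0.1 False -0.1002 -0.7 [-0.08 -0.71 -0.08] 17.18
-0.06 False -0.0602 -0.32 [ 0.16 -0.31  0.24] 18.73
-0.02 False -0.0202 -0.02 [ 0.19 -0.02  0.07] 20.27
0.02 False 0.0198 -0.14 [ 0.52 -0.12 -0.  ] 21.82
0.036 False 0.0358 0.18 [ 0.44  0.2  -0.03] 22.57
```

View pics/w4.png

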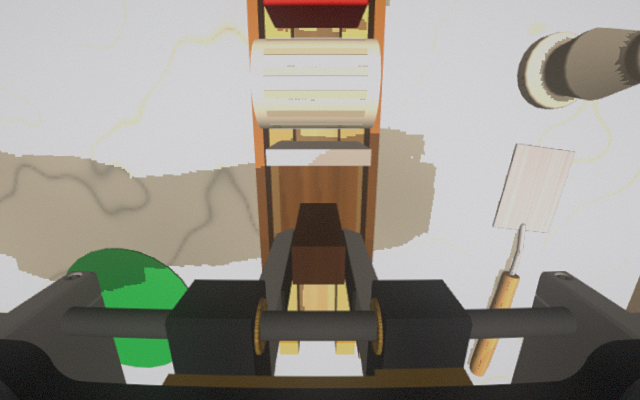

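The drum (rows 40–127) has rolled over the lip into the pocket and lies square, just short of the red pad. Next I approach by feel in small steps, hold at about 6 N, and ease off slowly.

Run:
```python
from h import *
f0=F(20); x=.036; L=[]
def step(x,v=.01,n=10):
    robot.move_linear(face(x,.051),v,threshold=8); return float(-(F(n)-f0)[:2]@TH)
while x<.072:
    x+=.002 if (not L or L[-1][1]<1.0) else .0005
    f=step(x,.02); L.append((round(x,4),round(f,2)))
    if f>5.6: break
print(L)
if L[-1][1]>4:
    h=[]
    for _ in range(8):
        f=float(-(F(10)-f0)[:2]@TH); h.append(round(f,2))
        if f>7: x-=.0005; step(x,n=2)
        elif f<5: x+=.0004; step(x,n=2)
    print("hold",h,x); e=robot.get_state(); print(e['ee_pos'],e['time'],e['grasp_force'])
    robot.move_linear(face(x-.008,.051),.004); robot.pause(.2)
    robot.move_linear(face(x-.04,.051),.03); robot.pause(.1)
    cv2.imwrite("pics/w5.png",robot.grab_frame("wrist")[:,:,::-1]); print(F()-f0,robot.get_state()['time'])
```

```text
[(0.038, -0.07), (0.04, 0.03), (0.042, -0.25), (0.044, 0.04), (0.046, 0.01), (0.048, 0.09), (0.05, 0.04), (0.052, 0.02), (0.054, 0.24), (0.056, -0.02), (0.058, -0.12), (0.06, 0.13), (0.062, 4.19), (0.0625, 5.01), (0.063, 5.88)]
hold [5.87, 5.86, 6.06, 6.29, 5.85, 5.89, 5.66, 5.9] 0.06300000000000001
[0.55035499 0.00291262 0.09304869] 30.5417 29.998073279857635
[ 0.27187033  0.27154027 -0.39117618] 34.3583
```

Run:
```python
from h import *
yaw=float(np.load("yaw.npy")); g=np.load("grasp.npy")
e=robot.get_state()['ee_pos']; robot.move_linear([e[0],e[1],.19],.1)
# keep the paddle's middle over the mat centre's neighbourhood: same spot it came from
robot.move_ptp([g[0],g[1],.15],Rz(yaw)); robot.pause(.2)
robot.move_linear([g[0],g[1],.055],.1); hit=robot.move_linear([g[0],g[1],.0448],.02,threshold=3); robot.pause(.2)
s=robot.get_state(); print(hit,s['ee_pos'],s['force'],s['time'])
robot.gripper_to(.07); robot.pause(.2)
robot.move_linear([g[0],g[1],.22],.12); robot.pause(.3)
cv2.imwrite("pics/w6.png",robot.grab_frame("wrist")[:,:,::-1])
t=robot.grab_frame("top")[165:315,262:522,::-1]; cv2.imwrite("pics/t6.png",cv2.resize(t,None,fx=3,fy=3,interpolation=cv2.INTER_CUBIC))
print(robot.get_state()['time'])
```

```text
True [ 0.48534482 -0.34382757  0.04493418] [-2.44607597  0.80265721  7.26468957] 38.6917
41.6917
```

View pics/w6.png

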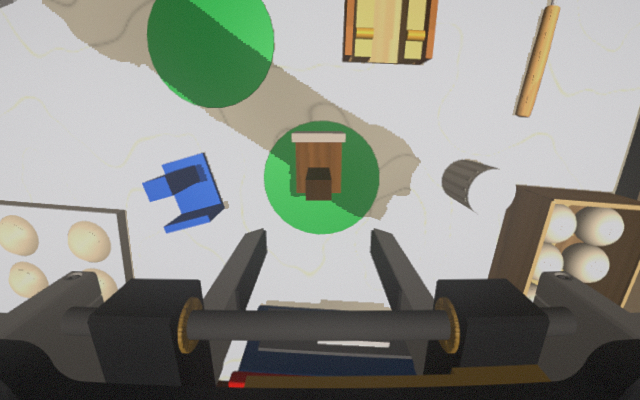

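View pics/t6.png

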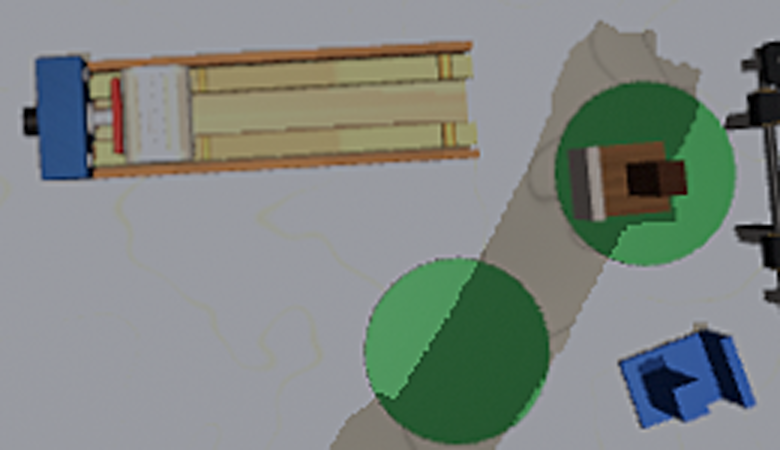

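The paddle stands upright and wholly on the farther mat, with its post at crop (672,178). The drum lies square at crop (157,113), between the lip (202) and the pad (118). Everything else is where it was, so I'm handing it in.

```bash
python3 -c "
from rig import robot
print(robot.sign_off())"
```

```text
the job is handed in; nothing more can be done
None
```

The job is handed in: the drum was rolled over the lip, held against the pad at a measured 5.7–6.3 N for over 1.5 s and left square in the pocket, and the paddle stands back upright on its mat; sign-off returned no verdict.

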